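# Load a component reel and thread the rack's axle

### The job

Move the blue component reel from the plywood stand into the empty middle place of the blue steel reel rack, standing down on its two rails and let go, then push the red-knobbed axle fully home through the three reels and the far end plate, until its knob sits against the brass sleeve. Leave the other reels and everything else on the bench where they are.

Things in the scene. Friction and masses are not known exactly. Their poses are not given: they have to be found in the camera images.
- rack: Blue steel reel rack, fixed. Origin on the bench under its middle, z up, y along the axle towards the brass sleeve, where the knob sticks out. Base 160 (x) by 150 mm (y). Two end plates 3 mm thick, 128 to 135 mm high, inner faces at y = +64 and -67 mm. Axle line: along y at x = 0, z = 101 mm. Three reel places at y = -46 (orange reel), 0 (empty) and +46 mm (black reel)
- place_mid (a point): Hub centre of a reel seated in the rack's empty middle place: 101 mm above the bench; axes as the rack's. Reels stand on two 8 mm rails along y (rack x = +-45, z = 20 mm) that centre them; a seated reel's top is at z = 190 mm. Upright wires (rack x = +-55 mm) on both sides of each place keep reels from leaning: 19.6 mm free along y up to z = 85 mm, flaring to 31 mm at their tips at z = 107 mm
- sleeve_end (a point): Centre of the outer end of the rack's brass guide sleeve, which stops the knob: rack y = +100 mm, z = 101 mm. The sleeve is 36 mm long (rack y = 64 to 100 mm), 21 mm outside and 8.8 mm inside diameter
- far_hole (a point): Centre of the far end plate's brass bush on the axle line, rack y = -71 mm: a 10 mm hole from y = -71 to -76 mm, bell-mouthed towards the reels, 20 mm wide at y = -63 mm
- axle: Loose axle, 85 g: steel rod of 8 mm diameter, its last 12 mm tapered, and a red knob of 30 mm diameter, 20 mm long. Origin on its centre line at the knob's shoulder; nose tip at y = -177 mm, the knob from 0 to +20 mm. It starts in the sleeve, drawn back 95 to 127 mm, its nose in the black reel or just through it, not in the middle place. Home, its shoulder meets the sleeve's end (rack y = +100 mm)
- knob_end (a point): Centre of the outer flat end face (24 mm diameter, glossy) of the axle's red knob, the face to push on. It starts about 100 mm above the bench, sagging by up to about 8 mm. The axle slides with one to three newtons of friction, a few more while its nose climbs into a hole; it can bind if pressed hard out of line (ease off and push again). It stops hard at the sleeve
- stand: Plywood desk stand for spare reels, fixed to the bench. Origin on the bench under its middle, z up. Base 170 mm (x) by 140 mm (y). Two slots for reels that stand on edge, at y = +36 and -36 mm (the blue reel is in either one, hub axis along y, hub at x = 0, z = 99 mm, reel top at z = 188 mm). Each slot is 20 mm wide between plywood boards 59 mm high, 130 mm long (x) and 5 mm thick
- blue_reel: Blue component reel, 178 mm diameter, 16 mm thick with flat faces, 0.13 to 0.25 kg, 13 mm hole through its hub. Origin at the centre of the hub hole; its y axis is the hub axis, level while the reel stands on edge; its x and z axes turn with it as it rolls. It starts in one of the stand's slots
- white_reel: White component reel, 178 mm diameter, 16 mm thick with flat faces, 0.13 to 0.25 kg, 13 mm hole through its hub. Origin at the centre of the hub hole; its y axis is the hub axis, level while the reel stands on edge; its x and z axes turn with it as it rolls. It stays in the stand's other slot
- black_reel: Black component reel, 178 mm diameter, 16 mm thick with flat faces, 0.13 to 0.25 kg, 13 mm hole through its hub. Origin at the centre of the hub hole; its y axis is the hub axis, level while the reel stands on edge; its x and z axes turn with it as it rolls. It stands in the rack next to the sleeve
- orange_reel: Orange component reel, 178 mm diameter, 16 mm thick with flat faces, 0.13 to 0.25 kg, 13 mm hole through its hub. Origin at the centre of the hub hole; its y axis is the hub axis, level while the reel stands on edge; its x and z axes turn with it as it rolls. It stands in the rack next to the far end plate
- red_cups: Stack of red plastic cups, up to 97 mm diameter, 136 mm high, origin under its middle, z up; stands beside the drawn-back axle, on the rack's +x side
- yellow_tape: Yellow roll of tape lying flat, 98 mm diameter, 25 mm high, origin under its middle; lies beside the drawn-back axle, on the rack's -x side
- multimeter: Yellow multimeter lying flat, 170 (its x) by 82 by 44 mm high, origin under its middle; lies beyond the rack's far end plate
- marker: Blue marker pen lying flat, 140 mm long (its x), 16 mm high, origin under its middle; lies on the rack's -x side
- white_case: White plastic case lying flat, 150 (its x) by 100 by 32 mm high, origin under its middle; lies on the stand's -x side
Things that resemble listed ones, but are neither listed nor needed, are in the scene too. What is meant by the red_cups is not pink or turquoise, and is the larger of those in its own colour.

How it is judged:
By the outcome, as a careful person would: the job done as asked, in the order asked, and still so for the second after the job is handed in, with the robot touching nothing.
It also fails if it takes over 58 s, if anything falls off the work surface, if the arm or the gripper's body presses on something with over 40 N, if the wrist force passes 120 N, or if a joint passes its speed limit or range.

### The arm

A 6-joint arm with a two-finger parallel gripper is mounted at the origin on the work surface. World frame = base frame: x ahead of the robot, y to its left, z up, the work surface at z = 0. Lengths are in m, angles in degrees, forces in N, time in s.
With the tool pointing down it reaches from about 0.35 to 0.975 m from the base axis. Payload 17.4 kg.
Tool frame: the origin (TCP) lies on the centre line of the jaws, within the pads' length; the fingertips stand env.tip_reach ahead of it and the grasp point (between the pads) lies 6 mm ahead of it (env.tip_reach is the distance from the TCP to the fingertips, in m); z points along the fingers, y is the line along which they close (so a half turn about z gives the same grasp; the last joint's range is limited). The gripper opens to 85 mm and grips with 20 to 120 N. Pads are 22 mm wide; open, the fingers measure 114 mm over their backs; the gripper's body (76 mm by 85 mm) begins 54 mm behind the grasp point. The pads swing forward as they close: fully open they stand 13 mm farther back than shut.
Start: joints at [-65.65, 6.646, 82.598, -0, 90.757, -2.166], TCP at [0.301, -0.604, 0.256] pointing down, gripper open.
Joint ranges: [-162.19, 162.19], [-47.58, 125.68], [4.15, 143.07], [-65.23, 245.23], [0.69, 171.88], [-170.13, 170.13]. Speed limits (degrees/s): [108.29, 108.29, 127.2, 180, 180, 180].

### API

Orientations are given as a 3x3 rotation matrix whose columns are the frame's x, y, z axes.
In Python, from cell import env gives the robot as it stands. Calls block until the motion is done:
- env.move_ptp(position, orientation): joint-space move of the TCP to a pose.
- env.movel(position, rotation=None, rate=0.15, threshold=None): straight line of the TCP; rotation=None keeps the orientation; rate is the mean speed in m/s. With threshold (N) it stops when the force on the tool has changed by that much, and returns True; else False.
- env.move_joints(angles): joint-space move.
- env.open() and env.grab(): open the fingers fully, or close them until they stop; the grip force is fixed at half the most.
- env.hold(seconds).
- env.solve_ik(position, orientation): joint angles nearest the present ones, or None.
- env.sense(): the state.
- env.read_camera(name): name is "side" or "top"; returns the picture (400x640x3 uint8, red, green, blue); there is no depth.
- env.get_calibration(name): a dict with "fx", "fy", "cx", "cy" (pixels), "distortion" ([k1, k2, p1, p2, k3] as OpenCV has them; the pictures are not rectified), "eye" and "orientation" of the camera in the world. Camera axes: x right, y down, z forward; pixel columns grow to the right and rows downward; lengths in m; the calibration is good to about 2 mm. A picture is of the moment at which its call begins. get_calibration takes no time and is no camera call.
A pose or a line that the arm cannot do raises env.MotionError and nothing moves.
- env.finish_job(): hands the job in; it is judged then, once.
The state is a dict: "clock": time; "joints": joint angles; "qvel": joint speeds; "joint_efforts": joint torques, N m; "tcp_pos": TCP position; "orientation": TCP orientation; "wrist_force": force on the tool from outside, world axes, zero at the start; "torque": the same for the moment, N m; "finger_gap": finger opening in m; "grip_force": force on a finger pad.
Only numpy, scipy, OpenCV 4.12 (cv2) and the standard library are available. Lean on these libraries where they do the work, as an engineer would, in place of code of your own. Each camera call takes 0.05 s, during which the arm holds its last target. There are 200 camera calls.

## Working session

There is one attempt and no reset: what is moved stays moved. The work goes in short steps, each a Python script; the robot and the scene stay as the last script left them, time stands still between calls to the robot, and variables do not carry over. Pictures are saved under pics/ and viewed, at most 10 in all, crops included, and the job is handed in when it is done.

```bash
mkdir -p pics; ls; python3 - <<'E'
from cell import env
import cv2
for n in("side","top"):
    im=env.read_camera(n); cv2.imwrite(f"pics/{n}0.png",im[:,:,::-1]); print(n,env.get_calibration(n))
print(env.tip_reach, env.sense())
E
```

```text
pics
side {'fx': 387.84578750086285, 'fy': 387.84578750086285, 'cx': 314.9988722598284, 'cy': 202.16223411385263, 'distortion': array([0.01265917, 0.        , 0.        , 0.        , 0.        ]), 'eye': array([0.07348876, 0.53008509, 0.80499461]), 'orientation': array([[-0.77634162, -0.44294506,  0.44843434],
       [-0.63011854,  0.56304019, -0.53473018],
       [-0.01563046, -0.69770009, -0.71621943]])}
top {'fx': 373.4805676912553, 'fy': 373.4805676912553, 'cx': 322.54183382423116, 'cy': 202.53092977589276, 'distortion': array([-0.01703918,  0.        ,  0.        ,  0.        ,  0.        ]), 'eye': array([0.45688882, 0.00145571, 1.09283453]), 'orientation': array([[ 0.02509913, -0.9984125 ,  0.05042335],
       [-0.99968198, -0.02494385,  0.0037065 ],
       [-0.00244287, -0.05050034, -0.99872106]])}
0.025 {'clock': 0.1, 'joints': array([-6.56507360e+01,  6.67087242e+00,  8.26345965e+01,  1.21700149e-05,
        9.07576418e+01, -2.16575483e+00]), 'qvel': array([-0.05009808, -0.04934929, -0.02009641,  0.0530618 ,  0.03554339,
        0.14986914]), 'joint_efforts': array([ 2.28381890e-03, -7.33668923e+01, -6.33788610e+01, -7.53833859e-06,
        5.27256459e-03, -8.98705281e-06]), 'tcp_pos': array([ 0.30126526, -0.60385325,  0.2556129 ]), 'orientation': array([[ 8.94817378e-01,  4.46432138e-01, -4.53948434e-04],
       [ 4.46432367e-01, -8.94816816e-01,  1.00359899e-03],
       [ 4.18381520e-05, -1.10069509e-03, -9.99999393e-01]]), 'wrist_force': array([-0.54394958, -0.26821254,  0.59608479]), 'torque': array([ 0.01948957,  0.01606509, -0.06740212]), 'grip_force': 0.0, 'finger_gap': 0.08575535577329269}
```

View pics/side0.png

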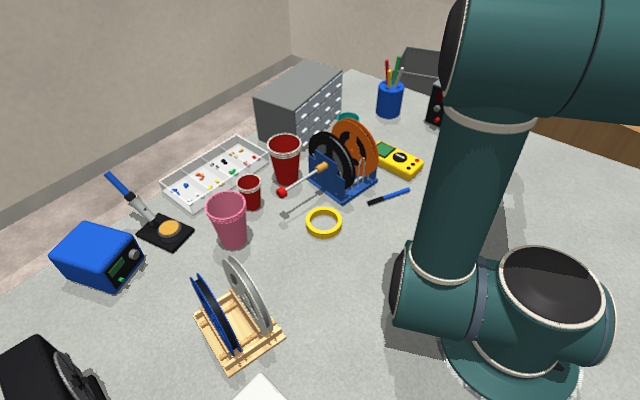

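View pics/top0.png

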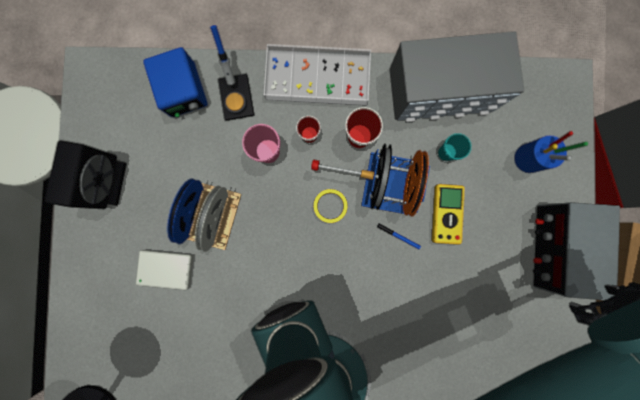

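Top view: the blue reel is at about (185,210) in the left slot of the stand, with the white reel at (212,217). The rack is at (395,180), the red knob at (316,166), the cups at (364,127), the tape at (331,206) and the multimeter at (450,215). Side view: the blue reel is at (215,315), the knob at (282,192) and the rack at (343,165).

Things that could be mistaken for the targets:
- **Blue reel:** blue box (top 175,82), blue cup (535,155) and blue rack (395,180). None is a thin disc on the stand, so I choose (185,210).
- **Red cups:** the large one at (364,127), not the small one at (308,128).

Next, close crops.

```bash
python3 - <<'E'
import cv2,numpy as np
t=cv2.imread("pics/top0.png");s=cv2.imread("pics/side0.png")
f=lambda im,x,y,w,h,k:cv2.resize(im[y:y+h,x:x+w],None,fx=k,fy=k,interpolation=cv2.INTER_CUBIC)
cv2.imwrite("pics/c_stand.png",np.hstack([f(t,155,165,100,100,4),f(s,185,250,100,133,3)[:400]]) if 0 else np.hstack([f(t,155,165,100,100,4),f(s,185,245,100,133,4)[:400]]) )
cv2.imwrite("pics/c_rack.png",np.hstack([f(t,300,130,135,100,3)[:300],f(s,265,110,130,100,3)]))
E
```

```text
(no output)
```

View pics/c_stand.png

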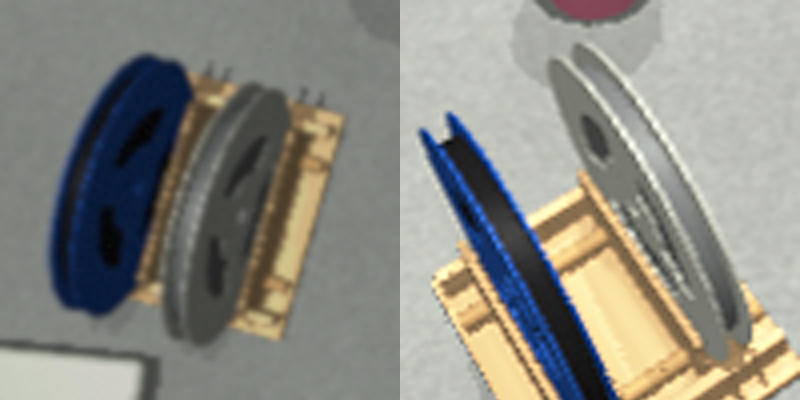

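View pics/c_rack.png

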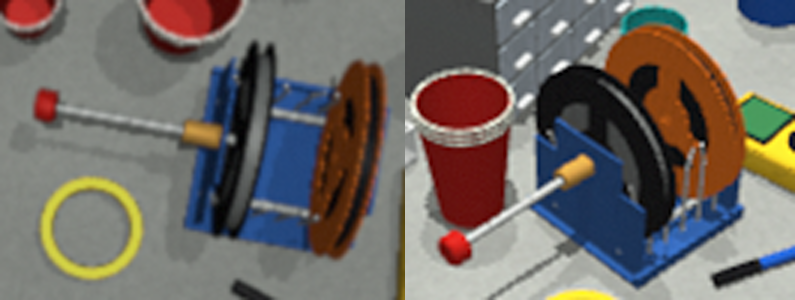

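Stand crop: the blue reel stands in the outer slot, nearly upright, and the white reel is in the inner one. The lit edge of the base runs from about (240,194) to (225,249) in the full top view. Rack crop: the middle place is empty, the brass sleeve is at about (367,174), the knob at (315,165), and the large cup is close to the axle. Now to measure.

```bash
cat > h.py <<'E'
import cv2,numpy as np
from cell import env
C={n:env.get_calibration(n) for n in("side","top")}
def ray(n,p):
    c=C[n];K=np.array([[c["fx"],0,c["cx"]],[0,c["fy"],c["cy"]],[0,0,1.]])
    u=cv2.undistortPoints(np.array([[p]],float),K,np.array(c["distortion"]))[0,0]
    d=np.array(c["orientation"])@np.array([u[0],u[1],1]);return np.array(c["eye"]),d/np.linalg.norm(d)
def plane(n,p,z):
    e,d=ray(n,p);return e+d*(z-e[2])/d[2]
def tri(ps,pt):
    a,d=ray("side",ps);b,e=ray("top",pt)
    s=np.linalg.lstsq(np.c_[d,-e],b-a,rcond=None)[0]
    P,Q=a+s[0]*d,b+s[1]*e;return (P+Q)/2,np.linalg.norm(P-Q)*1e3
def proj(n,P):
    c=C[n];R=np.array(c["orientation"]).T;K=np.array([[c["fx"],0,c["cx"]],[0,c["fy"],c["cy"]],[0,0,1.]])
    return cv2.projectPoints(np.array([P],float),cv2.Rodrigues(R)[0],-R@np.array(c["eye"]),K,np.array(c["distortion"]))[0][0,0]
def mask(im,lo,hi,box):
    h=cv2.cvtColor(im,cv2.COLOR_RGB2HSV);m=cv2.inRange(h,lo,hi);k=np.zeros_like(m);x0,y0,x1,y1=box;k[y0:y1,x0:x1]=255;return m&k
def blob(m):
    c=max(cv2.findContours(m,cv2.RETR_EXTERNAL,cv2.CHAIN_APPROX_NONE)[0],key=cv2.contourArea)
    b=np.zeros_like(m);cv2.drawContours(b,[c],-1,255,-1);b&=m
    M=cv2.moments(b,True);return np.array([M["m10"]/M["m00"],M["m01"]/M["m00"]]),c,M["m00"]
E
python3 - <<'E'
from h import *
np.set_printoptions(precision=4,suppress=True)
I={n:cv2.imread(f"pics/{n}0.png")[:,:,::-1].copy() for n in C}
K={}
for nm,lo,hi,bs,bt in(("knob",(0,150,90),(8,255,255),(272,180,292,202),(305,155,325,178)),
  ("sleeve",(9,90,90),(25,255,255),(310,155,332,178),(358,164,378,184))):
    s,cs,a=blob(mask(I["side"],lo,hi,bs));t,ct,b=blob(mask(I["top"],lo,hi,bt))
    K[nm]=tri(s,t);print(nm,s,a,t,b,*K[nm],cv2.boundingRect(cs),cv2.boundingRect(ct))
v=K["knob"][0]-K["sleeve"][0];print("axle dir yaw",np.degrees(np.arctan2(v[1],v[0])),np.linalg.norm(v))
o,c,a=blob(mask(I["top"],(3,130,60),(14,255,255),(405,145,432,220)))
r=cv2.minAreaRect(c);el=cv2.fitEllipse(c);print("orange",o,r,el,plane("top",r[0],.101),plane("top",el[0],.101))
w=K["sleeve"][0]-plane("top",el[0],.101);print("yaw sleeve-orange",np.degrees(np.arctan2(w[1],w[0])),np.linalg.norm(w))
m=mask(I["top"],(105,120,30),(125,255,255),(160,170,200,250));b,c,a=blob(m);el=cv2.fitEllipse(c);r=cv2.minAreaRect(c)
print("bluereel",b,r,el,plane("top",el[0],.099))
# stand base edge in top
m=mask(I["top"],(10,50,80),(28,200,255),(185,175,245,255));_,c,a=blob(m)
ap=cv2.approxPolyDP(c,3,True)[:,0];print("wood top",a,ap.tolist())
for p in ((240,193.75),(225,248.75)):print(plane("top",p,.01))
m=mask(I["side"],(10,50,80),(28,200,255),(185,260,295,380));_,c,a=blob(m)
ap=cv2.approxPolyDP(cv2.convexHull(c),3,True)[:,0];print("wood side",[(p.tolist(),plane("side",p.astype(float),.01)[:2]) for p in ap])
for nm,p in(("cup",(364,127)),):print(nm,plane("top",p,.13))
E
```

```text
knob [281.3571 192.1667] 84.0 [314.8167 164.5   ] 60.0 [0.6086 0.0283 0.0979] 0.33719291242962923 (277, 187, 10, 11) (312, 160, 7, 10)
sleeve [321.4091 166.5114] 88.0 [366.9032 173.871 ] 93.0 [ 0.5858 -0.1113  0.1038] 0.8295318688198866 (315, 161, 13, 12) (361, 170, 13, 9)
axle dir yaw 80.73781034431478 0.1415412424265234
orange [414.9303 182.009 ] ((415.11541748046875, 182.92308044433594), (19.415496826171875, 64.52220916748047), 11.309932708740234) ((415.6881103515625, 182.2088623046875), (18.625484466552734, 67.1566390991211), 11.055490493774414) [ 0.5655 -0.2404  0.101 ] [ 0.5674 -0.2419  0.101 ]
yaw sleeve-orange 81.99798703516569 0.131972122338943
bluereel [183.1045 211.0593] ((182.34046936035156, 210.1009063720703), (23.72138023376465, 65.12726593017578), 16.50436019897461) ((182.8223419189453, 211.02635192871094), (23.523820877075195, 69.91016387939453), 16.848936080932617) [0.475  0.3775 0.099 ]
wood top 743.0 [[229, 190], [212, 245], [225, 249], [240, 198], [239, 193]]
[0.5311 0.2463 0.01  ]
[0.3708 0.284  0.01  ]
wood side [([285, 338], array([0.3665, 0.2903])), ([228, 377], array([0.4012, 0.421 ])), ([193, 314], array([0.5657, 0.3775])), ([199, 305], array([0.5729, 0.3547])), ([230, 287], array([0.5527, 0.2785])), ([270, 315], array([0.4286, 0.2717]))]
cup [ 0.7055 -0.0982  0.13  ]
```

Each measurement agrees with the given sizes:
- **Stand:** origin (0.467, 0.333), yaw -13.2°. The base corners from the two views agree within 4 mm.
- **Rack:** origin about (0.574, -0.194), yaw about -8.5°. Sleeve z is 0.104 against 0.101.
- **Knob:** drawn back 113 mm, within the stated 95–127 mm.

I grip only about 9 mm at the top rim, because fully open fingers would hit the neighbouring reels if they were lower at release.

```bash
cat >> h.py <<'E'
def R(yaw): # tool down, tool y along (-sin... ) : rack/stand y axis at world yaw+90
    a=np.radians(yaw);y=np.array([-np.sin(a),np.cos(a),0]);z=np.array([0,0,-1.]);return np.c_[np.cross(y,z),y,z]
def F(o,yaw,p):
    a=np.radians(yaw);return np.array([o[0]+np.cos(a)*p[0]-np.sin(a)*p[1],o[1]+np.sin(a)*p[0]+np.cos(a)*p[1],p[2]])
ST=((.467,.333),-13.2)
E
python3 - <<'E'
from h import *
np.set_printoptions(precision=4,suppress=True)
for s in(0,180):print(env.solve_ik(F(*ST,(0,.038,.30)),R(ST[1]+s)),env.solve_ik(F((.574,-.194),-8.5,(0,0,.42)),R(-8.5+s)))
s=0 if np.abs(env.solve_ik(F(*ST,(0,.038,.30)),R(ST[1]))[5])<np.abs(env.solve_ik(F(*ST,(0,.038,.30)),R(ST[1]+180))[5]) else 180
print(s)
p=env.sense()["tcp_pos"];env.movel([p[0],p[1],.32],rate=.3)
env.move_ptp(F(*ST,(0,.038,.28)),R(ST[1]+s))
env.movel(F(*ST,(0,.038,.235)),rate=.2)
t=env.read_camera("top");d=env.read_camera("side")
f=lambda im,x,y,w,h,k:cv2.resize(im[y:y+h,x:x+w],None,fx=k,fy=k,interpolation=cv2.INTER_CUBIC)
cv2.imwrite("pics/pre.png",np.hstack([f(t,130,150,130,130,3),f(d,160,220,130,130,3)])[:,:,::-1])
print(env.sense()["clock"],env.sense()["wrist_force"])
E
```

```text
[ 35.4517  -2.831   88.2904  -0.      94.5405 -41.3483] [ -21.0863   -1.7566   76.23     -0.      105.5266 -102.5863]
[ 35.4517  -2.831   88.2904  -0.      94.5405 138.6517] [-21.0863  -1.7566  76.23    -0.     105.5266  77.4137]
0
4.3833 [ 0.2576 -0.5616  0.2298]
```

View pics/pre.png

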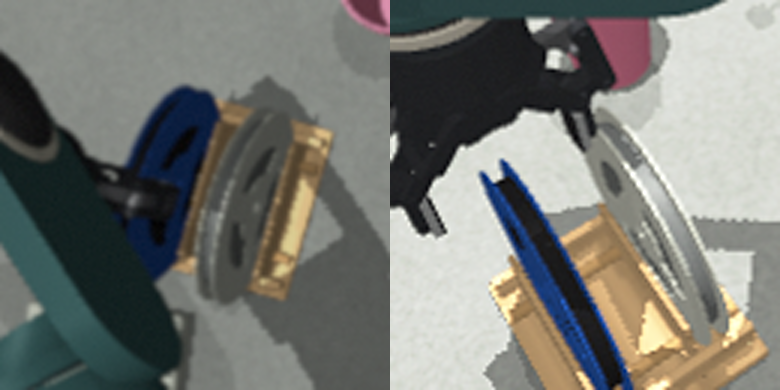

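Side crop: the open fingers at (430,220) and (575,130) straddle the blue reel's top at (497,165), centred on it. The white reel is just under the right finger. Gripping shallow.

```bash
python3 - <<'E'
from h import *
np.set_printoptions(precision=4,suppress=True)
hit=env.movel(F(*ST,(0,.038,.203)),rate=.08,threshold=4);s=env.sense();print(hit,s["tcp_pos"],s["wrist_force"])
if not hit:
    env.grab();s=env.sense();print(s["finger_gap"],s["grip_force"],s["wrist_force"])
    env.movel(F(*ST,(0,.038,.26)),rate=.1);env.hold(.2);s=env.sense();print(s["finger_gap"],s["grip_force"],s["wrist_force"],s["clock"])
E
```

```text
False [0.4756 0.37   0.2027] [ 0.4396 -0.266  -0.3429]
0.01433824691646061 59.73886102437973 [0.4217 0.3177 2.308 ]
0.014192324120707455 59.16495580226183 [ 0.0758  0.4126 -1.8075] 6.4917
```

Gripped, and the lift shows a reel weight of about 2 N. Carrying it high over the rack, then checking its alignment there.

```bash
cat >> h.py <<'E'
RK=((.574,-.194),-8.5)
E
python3 - <<'E'
from h import *
np.set_printoptions(precision=4,suppress=True)
env.movel(F(*ST,(0,.038,.43)),rate=.25)
env.move_ptp(F(*RK,(0,0,.43)),R(RK[1]));env.hold(.2)
env.movel(F(*RK,(0,0,.405)),rate=.1);env.hold(.2)
s=env.sense();print(s["finger_gap"],s["wrist_force"],s["clock"])
t=env.read_camera("top");d=env.read_camera("side")
cv2.imwrite("pics/t2.png",t[:,:,::-1]);cv2.imwrite("pics/s2.png",d[:,:,::-1])
f=lambda im,x,y,w,h,k:cv2.resize(im[y:y+h,x:x+w],None,fx=k,fy=k,interpolation=cv2.INTER_CUBIC)
cv2.imwrite("pics/over.png",np.hstack([f(t,330,120,130,150,3),f(d,260,60,130,150,3)])[:,:,::-1])
E
```

```text
0.014236491232701874 [-0.1767  0.1671 -2.3686] 10.1833
```

View pics/over.png

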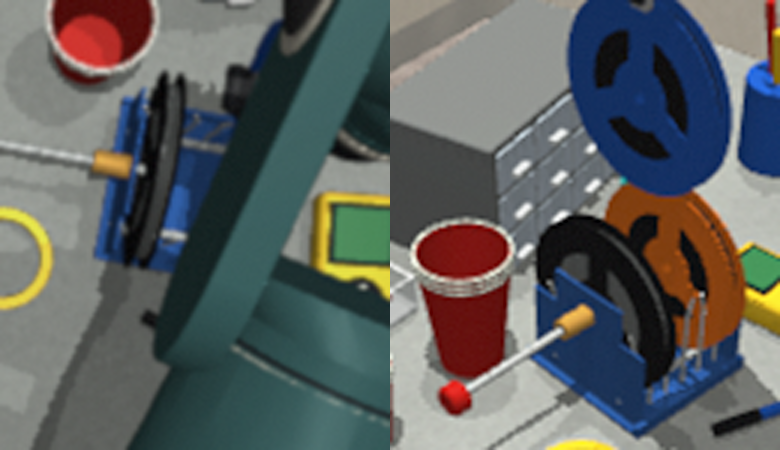

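```bash
python3 - <<'E'
from h import *
np.set_printoptions(precision=2,suppress=True)
d=cv2.imread("pics/s2.png")[:,:,::-1].copy()
m=mask(d,(100,120,50),(125,255,255),(440//3+180,55,510,130));m[:, :300]=0
_,c,a=blob(m);h=cv2.convexHull(c)
print("blue bbox",cv2.boundingRect(c),cv2.fitEllipse(h))
th=np.linspace(0,2*np.pi,80)
for yaw in(-10.5,-8.5,-6.5):
  pts=np.array([proj("side",F(RK[0],yaw,(.089*np.cos(t),y,.300+.089*np.sin(t)))) for t in th for y in(-.008,.008)],np.float32)
  print(yaw,cv2.boundingRect(pts.astype(np.int32)),cv2.fitEllipse(cv2.convexHull(pts)))
x0,y0,w,hh,k=325,140,70,75,8
im=cv2.resize(d[y0:y0+hh,x0:x0+w],None,fx=k,fy=k,interpolation=cv2.INTER_CUBIC)
def dot(P,col):
    u=((proj("side",F(*RK,P))-(x0,y0)+.5)*k).astype(int);cv2.circle(im,tuple(u.tolist()),4,col,-1)
for yc in(-.046,0,.046):
  for s in(-1,1):
    dot((-.055,yc+s*.0165,.107),(255,0,255))
    for z in(.085,.03):dot((-.055,yc+s*.0108,z),(0,255,0))
for y in(-.075,.075):dot((-.08,y,0),(255,255,0))
dot((0,.1,.101),(0,255,255))
cv2.imwrite("pics/ov.png",im[:,:,::-1])
E
```

```text
blue bbox (326, 55, 47, 70) ((346.266357421875, 89.22657012939453), (49.459232330322266, 72.86595153808594), 158.56332397460938)
-10.5 (319, 54, 55, 73) ((346.4962158203125, 90.11470794677734), (49.90771484375, 75.03348541259766), 158.97242736816406)
-8.5 (318, 54, 57, 73) ((346.48968505859375, 90.0837173461914), (51.37350082397461, 74.84449005126953), 157.61648559570312)
-6.5 (317, 54, 59, 73) ((346.478515625, 90.04952239990234), (52.786109924316406, 74.66292572021484), 156.23052978515625)
```

View pics/ov.png

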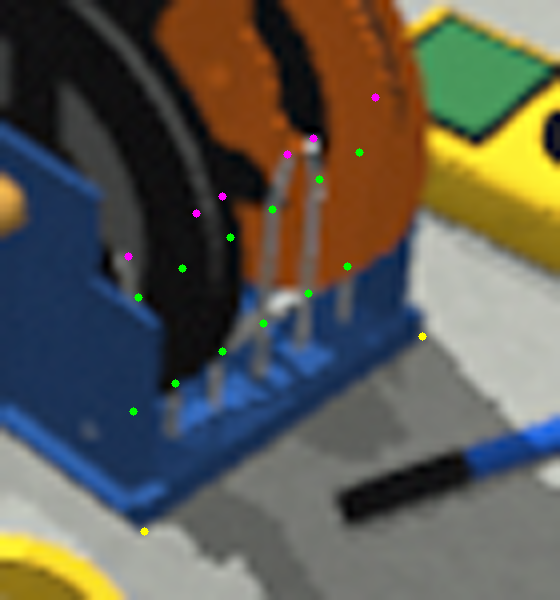

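Overlay: the predicted wire points fall on the seen wires (tips at about (288,155) and (313,140), feet on the wire lines) within half a pixel. The rack pose is therefore good to about 1 mm. My blue mask cut off the reel's left edge, so I redo that yaw check before lowering.

```bash
python3 - <<'E'
from h import *
np.set_printoptions(precision=2,suppress=True)
d=cv2.imread("pics/s2.png")[:,:,::-1].copy()
m=mask(d,(100,100,40),(130,255,255),(305,40,382,130))
_,c,a=blob(m);h=cv2.convexHull(c);print("blue",cv2.boundingRect(c),cv2.fitEllipse(h))
e=cv2.fitEllipse(h);
h2=h[(h[:,0,1]>62)];print(cv2.fitEllipseDirect(h2))
th=np.linspace(0,2*np.pi,120)
for yaw in(-11,-10,-9,-8,-7):
  pts=np.array([proj("side",F(RK[0],yaw,(.089*np.cos(t),y,.300+.089*np.sin(t)))) for t in th for y in(-.008,.008)],np.float32)
  print(yaw,cv2.boundingRect(np.round(pts).astype(np.int32)),cv2.fitEllipse(cv2.convexHull(pts)))
E
```

```text
blue (319, 54, 55, 71) ((345.9714660644531, 89.1767807006836), (50.06032943725586, 73.26730346679688), 157.8391571044922)
((345.91253662109375, 89.13075256347656), (49.9128532409668, 73.5359878540039), 157.4888458251953)
-11 (320, 54, 54, 73) ((346.49566650390625, 90.1219482421875), (49.52322006225586, 75.12490844726562), 159.2881622314453)
-10 (319, 54, 56, 73) ((346.49432373046875, 90.10551452636719), (50.26877975463867, 75.02963256835938), 158.6317901611328)
-9 (319, 54, 56, 73) ((346.4916687011719, 90.08905792236328), (51.001705169677734, 74.93458557128906), 157.96400451660156)
-8 (318, 54, 57, 73) ((346.4876403808594, 90.0726089477539), (51.72187042236328, 74.8395767211914), 157.28414916992188)
-7 (318, 54, 58, 73) ((346.4813537597656, 90.0572280883789), (52.429466247558594, 74.74297332763672), 156.5772705078125)
```

The reel's yaw in the image is about -8.5° and matches the rack. Lowering with a force guard.

```bash
python3 - <<'E'
from h import *
np.set_printoptions(precision=4,suppress=True)
env.movel(F(*RK,(0,0,.31)),rate=.15)
h=env.movel(F(*RK,(0,0,.213)),rate=.05,threshold=5)
s=env.sense();print(h,s["tcp_pos"],s["wrist_force"],s["torque"],s["finger_gap"],s["clock"])
E
```

```text
False [ 0.5741 -0.194   0.2132] [-0.0763  1.0595 -2.4353] [ 0.1005  0.0207 -0.0179] 0.01401732015142667 13.1583
```

```bash
python3 - <<'E'
from h import *
np.set_printoptions(precision=4,suppress=True)
h=env.movel(F(*RK,(0,0,.200)),rate=.03,threshold=4)
s=env.sense();print(h,s["tcp_pos"],s["wrist_force"],s["clock"])
z=s["tcp_pos"][2]
env.movel(F(*RK,(0,0,.213)),rate=.05);env.hold(.3);s=env.sense();print(s["wrist_force"])
env.open();s=env.sense();print(s["wrist_force"],s["clock"])
h=env.movel(F(*RK,(0,0,.25)),rate=.1,threshold=6);print(h)
d=env.read_camera("side");t=env.read_camera("top")
f=lambda im,x,y,w,h,k:cv2.resize(im[y:y+h,x:x+w],None,fx=k,fy=k,interpolation=cv2.INTER_CUBIC)
cv2.imwrite("pics/rel.png",np.hstack([f(t,330,120,130,130,3),f(d,260,90,130,130,3)])[:,:,::-1])
E
```

```text
True [ 0.5741 -0.1941  0.2064] [-1.9791  1.5251  6.9207] 13.4917
[ 0.5298 -0.1082 -1.9746]
[0.3394 0.3984 0.3144] 14.7833
False
```

View pics/rel.png

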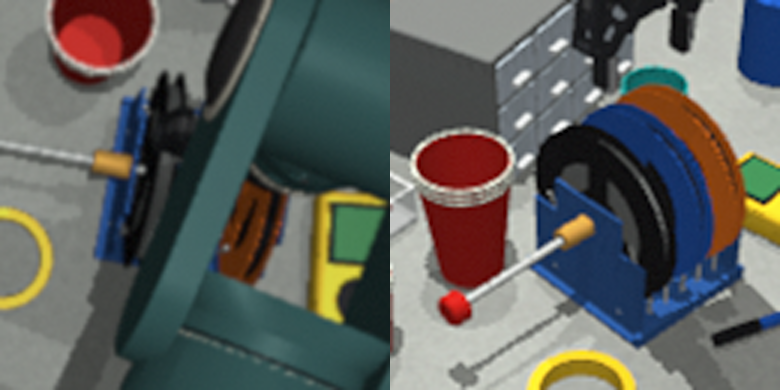

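Released. Side crop: the blue reel sits level between the black and orange ones, and the contact height of 0.2064 fits a seated reel top of 190 mm. Next I push the knob with the closed fingers.

```bash
python3 - <<'E'
from h import *
np.set_printoptions(precision=4,suppress=True)
env.movel(F(*RK,(0,0,.32)),rate=.25)
q=env.sense()["joints"]
c=[a for a in(90,-90) if env.solve_ik(F(*RK,(0,.29,.3)),R(RK[1]+a)) is not None]
a=min(c,key=lambda a:np.abs(env.solve_ik(F(*RK,(0,.29,.3)),R(RK[1]+a))-q).max());print(a)
env.move_ptp(F(*RK,(0,.29,.30)),R(RK[1]+a));env.grab()
env.movel(F(*RK,(0,.29,.106)),rate=.2)
def rep(h):
    s=env.sense();p=s["tcp_pos"]-np.array([*RK[0],0]);b=np.radians(RK[1])
    print(h,"rack y",-np.sin(b)*p[0]+np.cos(b)*p[1],s["wrist_force"],round(s["clock"],2))
for y in(.21,.175,.14):
    h=env.movel(F(*RK,(0.0005,y,.106)),rate=.05,threshold=14);rep(h)
    if h:break
E
```

```text
90Traceback (most recent call last):
  File "<stdin>", line 13, in <module>
cell.MotionError: the arm cannot follow that straight line within its joint ranges
```

```bash
python3 - <<'E'
from h import *
np.set_printoptions(precision=2,suppress=True)
s=env.sense();print(s["joints"],s["tcp_pos"],s["clock"])
for y in(.29,.27,.25,.23,.21,.18,.15,.13,.11):print(y,[env.solve_ik(F(*RK,(0,y,.106)),R(RK[1]+a)) for a in(90,0)])
E
```

```text
[   6.21    4.88   98.58   -0.     76.44 -165.28] [0.62 0.09 0.11] 18.8333
0.29 [array([   6.21,    4.93,   98.66,   -0.  ,   76.41, -165.29]), array([  6.21,   4.93,  98.66,  -0.  ,  76.41, -75.29])]
0.27 [array([   4.42,    4.25,   99.38,   -0.  ,   76.36, -167.08]), array([  4.42,   4.25,  99.38,  -0.  ,  76.36, -77.08])]
0.25 [array([   2.6 ,    3.65,  100.02,   -0.  ,   76.33, -168.9 ]), array([  2.6 ,   3.65, 100.02,  -0.  ,  76.33, -78.9 ])]
0.23 [None, array([  0.75,   3.12, 100.58,  -0.  ,  76.31, -80.75])]
0.21 [None, array([ -1.12,   2.66, 101.05,  -0.  ,  76.29, -82.62])]
0.18 [None, array([ -3.96,   2.12, 101.61,  -0.  ,  76.27, -85.46])]
0.15 [None, array([ -6.82,   1.76, 101.97,  -0.  ,  76.26, -88.32])]
0.13 [None, array([ -8.74,   1.63, 102.11,  -0.  ,  76.26, -90.24])]
0.11 [None, array([-10.66,   1.57, 102.17,  -0.  ,  76.26, -92.16])]
```

Wrong wrist branch: joint 6 would run past its range. Nothing was touched, so I rise, turn the tool by half a turn and push.

```bash
cat >> h.py <<'E'
def rep(h):
    s=env.sense();p=s["tcp_pos"]-np.array([*RK[0],0]);b=np.radians(RK[1]);f=s["wrist_force"]
    print(h,"rack y %.4f"%(-np.sin(b)*p[0]+np.cos(b)*p[1]),f.round(1),round(s["clock"],2))
E
python3 - <<'E'
from h import *
env.movel(F(*RK,(0,.29,.22)),rate=.25)
env.move_ptp(F(*RK,(0,.29,.22)),R(RK[1]-90))
env.movel(F(*RK,(0,.29,.106)),rate=.2);rep(0)
for y in(.21,.175,.14):
    h=env.movel(F(*RK,(0.0005,y,.106)),rate=.05,threshold=14);rep(h)
    if h:break
E
```

```text
0 rack y 0.2901 [-0.2 -0.2 -0.2] 22.81
False rack y 0.2100 [0.9 0.7 0.4] 24.56
False rack y 0.1750 [ 0.4  0.9 -0.2] 25.41
False rack y 0.1400 [-0.4  0.3 -0.3] 26.26
```

```bash
python3 - <<'E'
from h import *
d=env.read_camera("side")
m=mask(d,(0,150,90),(8,255,255),(265,120,345,215))
n,l,st,ce=cv2.connectedComponentsWithStats(m);print(st[1:][st[1:,4]>8],ce[1:][st[1:,4]>8])
for y in(.11,.225):print(proj("side",F(*RK,(0,y,.1))))
f=lambda im,x,y,w,h,k:cv2.resize(im[y:y+h,x:x+w],None,fx=k,fy=k,interpolation=cv2.INTER_CUBIC)
cv2.imwrite("pics/push.png",f(d,250,90,140,130,5)[:600,:,::-1])
E
```

```text
[[269 135  21  18 292]
 [271 156  27  30 548]
 [312 173   5   5  13]] [[279.67123288 143.20547945]
 [284.88868613 171.06569343]
 [314.07692308 175.15384615]]
[314.10236827 171.78505561]
[281.54371628 191.83698409]
```

View pics/push.png

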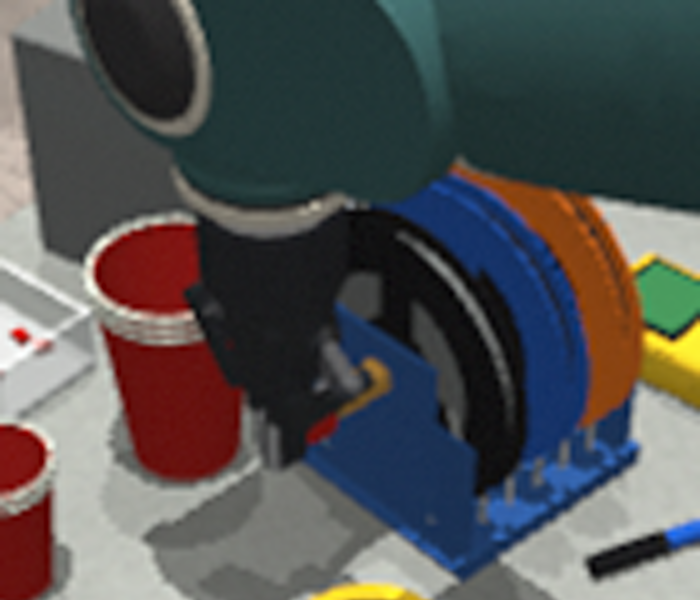

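The knob (about (314,175) in the side view) has travelled with the fingers and is nearly at the sleeve. Now the final push to the hard stop.

```bash
python3 - <<'E'
from h import *
h=env.movel(F(*RK,(0.0005,.112,.106)),rate=.03,threshold=12);rep(h)
y=.112
env.hold(.2);rep(h)
E
```

```text
True rack y 0.1314 [ 1.6  4.8 -0.4] 26.79
True rack y 0.1314 [1.4 3.6 1.3] 26.99
```

The stop is at the predicted 0.131. I press again a little harder to confirm it is the hard stop and not the nose snagging, then back off and look.

```bash
python3 - <<'E'
from h import *
h=env.movel(F(*RK,(0.0005,.118,.106)),rate=.02,threshold=25);rep(h)
env.movel(F(*RK,(0.0005,.18,.106)),rate=.1);rep(0)
env.movel(F(*RK,(0.0005,.20,.30)),rate=.25)
q=env.sense()["joints"].copy();q[0]+=45;env.move_joints(q)
d=env.read_camera("side");t=env.read_camera("top");cv2.imwrite("pics/tf.png",t[:,:,::-1])
for n,im,b in(("side",d,(290,140,340,200)),("top",t,(340,150,380,195))):
    m=mask(im,(0,150,90),(8,255,255),b)
    if m.any():print(n,blob(m)[0],blob(m)[2],[proj(n,F(*RK,(0,y,.101))) for y in(.11,.12)])
f=lambda im,x,y,w,h,k:cv2.resize(im[y:y+h,x:x+w],None,fx=k,fy=k,interpolation=cv2.INTER_CUBIC)
cv2.imwrite("pics/fin.png",np.hstack([f(t,320,120,130,130,3),f(d,260,90,130,130,3)])[:,:,::-1])
rep(0)
E
```

```text
True rack y 0.1314 [0.3 4.3 2.1] 27.3
0 rack y 0.1801 [ 0.3  0.2 -0.7] 27.93
top [357.015625 172.421875] 64.0 [array([357.14992133, 172.22906737]), array([353.45826059, 171.5866632 ])]
0 rack y 0.5938 [ 0.1  0.6 -0.2] 30.66
```

View pics/fin.png

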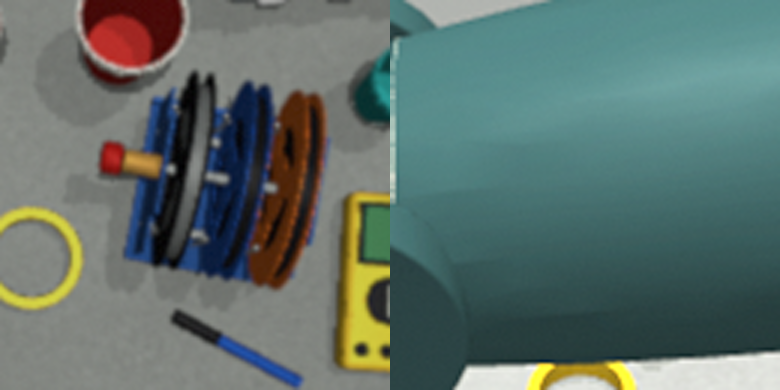

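Final top crop: the knob sits directly against the brass sleeve, at (357.0,172.4) measured against (357.1,172.2) predicted for home. The axle shows between all three upright reels, nothing else has moved, and the arm is clear.

```bash
python3 -c "
from cell import env
print(env.finish_job())"
```

```text
the job is handed in; nothing more can be done
None
```

The blue reel is seated in the rack's middle place and let go, the axle is pushed home with its knob against the sleeve, and I handed the job in at about 31 s.

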